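# Prop the gel cassette and try the comb

### The arm

A 6-joint arm with a two-finger parallel gripper is mounted at the origin on the work surface. World frame = base frame: x ahead of the robot, y to its left, z up, the work surface at z = 0. Lengths are in m, angles in rad, forces in N, time in s.
With the tool pointing down it reaches from about 0.325 to 0.775 m from the base axis. Payload 5.5 kg.
Tool frame: the origin (TCP) lies between the finger pads; the fingertips stand 11 mm ahead of it and the grasp point (between the pads) lies 8 mm behind it; z points along the fingers, y is the line along which they close (so a half turn about z gives the same grasp; the last joint's range is limited). The gripper opens to 88 mm and grips with 3 to 60 N. Pads are 20 mm wide; open, the fingers measure 115 mm over their backs; the gripper's body (75 mm by 178 mm) begins 61 mm behind the grasp point.
Start: joints at [-1.337, 0.091, 1.231, -0, 1.82, -0.057], TCP at [0.172, -0.575, 0.234] pointing down, gripper open.
Joint ranges: [-2.87, 2.87], [-0.86, 2.18], [0.17, 2.46], [-1.51, 4.65], [0.06, 2.69], [-2.65, 2.65]. Speed limits (rad/s): [2.57, 2.57, 3.01, 3.14, 3.14, 3.14].

### API

Orientations are given as a unit quaternion [x, y, z, w].
In Python, from cell import bot gives the robot as it stands. Calls block until the motion is done:
- bot.move_to(position, orientation): joint-space move of the TCP to a pose.
- bot.movel(position, frame=None, speed=0.15, f_stop=None): straight line of the TCP; frame=None keeps the orientation; speed is the mean speed in m/s. With f_stop (N) it stops when the force on the tool has changed by that much, and returns True; else False.
- bot.set_joints(angles): joint-space move.
- bot.set_gripper(opening, grasp_force=None): finger opening in m; grasp_force is the grip in N (None keeps the last); returns when the fingers have stopped.
- bot.sleep(seconds).
- bot.solve_ik(position, orientation): joint angles nearest the present ones, or None.
- bot.grab_frame(name): name is "side" or "top" or "wrist"; returns a dict with "frame" (420x560x3 uint8, red, green, blue), "mtx" (3x3 intrinsics, pixels), "R" (3x3) and "t" (3): a world point X has camera coordinates R X + t. Camera axes: x right, y down, z forward; pixel columns grow to the right and rows downward; lengths in m; the calibration is good to about 2 mm. The wrist camera is an equidistant fisheye: a pixel r from the principal point sees the ray r / f radians off the axis. A picture is of the moment at which its call begins. There is no depth.
A pose or a line that the arm cannot do raises bot.MotionError and nothing moves.
- bot.hand_in(): hands the job in; it is judged then, once.
Readings, each from a call of its own:
- bot.read_time_s(): time.
- bot.read_qpos(): joint angles.
- bot.read_joint_vel(): joint speeds.
- bot.read_tau(): joint torques, N m.
- bot.read_tool_pos(): TCP position.
- bot.read_tool_rot(): TCP orientation.
- bot.read_contact_force(): force on the tool from outside, world axes, zero at the start.
- bot.read_moment(): the same for the moment, N m.
- bot.read_gripper_width(): finger opening in m.
- bot.read_grasp_force(): force on a finger pad.
Only numpy, scipy, OpenCV 4.12 (cv2) and the standard library are available. Lean on these libraries where they do the work, as an engineer would, in place of code of your own. Each camera call takes 0.05 s, during which the arm holds its last target. There are 200 camera calls.

### The job

Take the glass gel cassette out of the white draining rack and lean it against the green tube rack for pouring: bottom edge on the bench, taller plate towards the rack, tipped back a little, and let it go so that it leans by itself. Then take the red comb from its hanger and slide its teeth down between the two plates; it drags snugly as it goes in, so press gently, without ramming it, until its shoulder ridge comes down on the short front plate. Finish while still gripping the comb by its handle bar and keeping it at that depth, so that the fill line can be marked on the glass; do not topple the cassette or disturb the bottle, the beaker or the marker.

Things in the scene. Friction and masses are not known exactly. Their poses are not given: they have to be found in the camera images.
- tube_rack: Green tube rack, fixed to the bench, 64 (x) x 140 (y) x 62 mm (z); some capped tubes stand in its rear row (x = -14) up to 76 mm. Origin: centre of its underside. Its +x axis points out of the clear front face (32 mm from the origin), roughly away from the robot: the cassette is to be leaned on the top edge of that face, near its middle.
- plate_rack: White draining rack for glass plates, fixed, base 90 (x) x 104 (y) x 6 mm with 48 mm high pegs at y = +-32 and x = +-12, +-36 mm. Origin: centre of its underside. The cassette stands upright in the middle slot (x = 0, 18 mm wide) on the 6 mm base; lift it at least 45 mm to clear the pegs.
- cassette: Gel cassette, loose, about 0.33 kg: two glass plates 100 mm wide (y), 5 mm thick, 3 mm apart. Origin: centre of its underside, mid gap; x across the plates, z up along them. Tall rear plate: x -6.5 to -1.5, z 0 to 120 mm; short front plate: x 1.5 to 6.5, z 1.5 to 112. Starts upright in the draining rack, +x away from the robot. A dark clip on each side edge (z 80 to 104, out to y = +-70).
- cassette_center (a point): Centre of the cassette, mid gap, 60 mm above its underside; axes as the cassette's. To lift it, pinch both plates together across x (13 mm) at the middle, 40 mm above this point (100 mm above the underside), so that the fingertips stay above the tube rack's edge when it is leaned.
- cassette_mouth (a point): Mid gap at the front plate's top edge (112 mm above the cassette's underside); axes as the cassette's. The front plate's inner top edge is bevelled (from x = 1.5 at 107 mm up to x = 5 at 112 mm), which guides the comb in; the tall plate stands 8 mm higher. Blue gasket fills the gap at both sides, leaving 84 mm (y), and its lowest 8 mm.
- cassette_foot (a point): Rear bottom edge of the cassette, at its middle: the edge on which it stands when leaned back.
- cassette_back (a point): Point on the rear face of the tall plate, 65 mm above the bottom edge: about where the tube rack's edge should touch it when it leans.
- front_plate (a joint): How far the short front plate is spread from the tall one beyond the 3 mm rest gap, in m: 0 with nothing between, about 0.0012 with the comb in. The clips press it back with 4 N at 0 plus 2.5 N per mm; it stops at 0.004.
- comb_hanger: Aluminium comb hanger, fixed, base 64 (x) x 120 (y) x 5 mm with two uprights at y = +-41 to +-53 mm, tops at 56 mm, each with 7 mm high lips before and behind the bar. Origin: centre of its underside. The comb hangs between the uprights by its bar; lift it at least 15 mm before moving sideways.
- comb: Red comb, loose, 60 g, hanging teeth down, front (+x) away from the robot. Origin: middle of the tooth tips; z up, y along the row. Teeth: row 70 mm wide, z 0 to 22 mm, 1.8 mm thick at the tips, 4.2 mm from z = 10 up; shoulder ridge, front only, x 2.1 to 9, z 22 to 27; handle bar 12 x 100 mm (x, y), z 46 to 70. Sliding it in takes 4 to 8 N; fully in, tips are 22 mm below the front plate's top.
- comb_grip (a point): Centre of the comb where it is to be gripped: in the handle bar, 60 mm above the tooth tips; pinch across x (12 mm), from above; axes as the comb's.
- comb_tip (a point): Middle of the tooth tips.
- buffer_bottle: White bottle with blue cap, 50 mm across, 95 mm high, loose; leave alone. Origin: centre of its underside.
- beaker: Clear beaker, 52 mm across, 60 mm high, loose; leave alone. Origin: centre of its underside.
- marker: Marker pen lying on the bench, 125 x 13 x 12 mm, loose; leave alone. Origin: under its middle.
Mind the look-alikes: they are no part of the job. What is meant by the comb is not black, and is the smaller of those in its own colour.

How it is judged:
On the way, in this order (a step that is already met when the one before it is completed fails the run):
1. the cassette leans by itself against the tube rack, let go (contact force between the fingers and cassette below 0.1 N and height (world z) of cassette_foot below 0.005 m and angle between cassette's own z axis and vertical between 0.12 and 0.5 rad and x of cassette_back in the frame of tube_rack between 0.022 and 0.038 m and x of cassette_foot in the frame of tube_rack above 0.036 m and y of cassette_back in the frame of tube_rack between -0.06 and 0.06 m and angle between the y axis of cassette and the y axis of tube_rack, either way round below 0.35 rad and linear speed of cassette below 0.02 m/s), for 0.3 s.
2. the comb's teeth are between the plates, dragging (z of comb_tip in the frame of cassette below 0.104 m and value of joint front_plate above 0.0004 m and x of comb_tip in the frame of cassette between -0.003 and 0.004 m and contact force between comb and cassette above 2 N and contact force between the fingers and comb above 1 N), for 0.1 s.
At the end, for the whole second after the job is handed in: Comb gripped (over 2 N), fingers off the cassette; teeth between the plates (spread over 0.4 mm), ridge within 4 mm of the front plate's edge, parallel within 7 deg, at rest; cassette on the bench, tipped back 7-28 deg, rear within 6 mm of the rack's edge, 60 mm of its middle, square within 20 deg (z of comb_tip in the frame of cassette between 0.087 and 0.094 m and x of comb_tip in the frame of cassette between -0.003 and 0.004 m and angle between the z axis of comb and the z axis of cassette, either way round below 0.12 rad and value of joint front_plate above 0.0004 m and contact force between comb and cassette above 2 N and contact force between the fingers and comb above 2 N and contact force between the fingers and cassette below 0.1 N and linear speed of comb below 0.02 m/s and height (world z) of cassette_foot below 0.005 m and angle between cassette's own z axis and vertical between 0.12 and 0.5 rad and x of cassette_back in the frame of tube_rack between 0.022 and 0.038 m and x of cassette_foot in the frame of tube_rack above 0.036 m and y of cassette_back in the frame of tube_rack between -0.06 and 0.06 m and angle between the y axis of cassette and the y axis of tube_rack, either way round below 0.35 rad); the arm keeps its last pose, push and grip.
It fails at once if the comb is rammed: over 60 N between comb and cassette (contact force between comb and cassette above 60 N).
It fails at once if the cassette is toppled (angle between cassette's own z axis and vertical above 0.9 rad).
It fails at once if the bottle, the beaker or the marker is disturbed (moved over 30 mm) (distance of any of buffer_bottle, beaker, marker from where it was at the start of the episode above 0.03 m).
It also fails if it takes over 58 s, if anything falls off the work surface, if the arm or the gripper's body presses on something with over 40 N, if the wrist force passes 120 N, or if a joint passes its speed limit or range.

## Working session

There is one attempt and no reset: what is moved stays moved. The work goes in short steps, each a Python script; the robot and the scene stay as the last script left them, time stands still between calls to the robot, and variables do not carry over. Pictures are saved under pics/ and viewed, at most 10 in all, crops included, and the job is handed in when it is done.

```bash
ls; mkdir -p pics; python3 - <<'E'
from cell import bot
import cv2,pickle
d={}
for n in("top","side"):
    f=bot.grab_frame(n); d[n]=f
    cv2.imwrite(f"pics/{n}0.png",cv2.resize(f["frame"][:,:,::-1],(800,600),interpolation=cv2.INTER_CUBIC))
    print(n,f["mtx"].tolist(),f["R"].round(4).tolist(),f["t"].round(4).tolist())
pickle.dump(d,open("f0.pkl","wb"))
print(bot.read_tool_rot(),bot.read_time_s())
E
```

```text
pics
top [[534.746043634815, 0.0, 278.73219901851627], [0.0, 534.746043634815, 218.0363061456004], [0.0, 0.0, 1.0]] [[-0.014, -0.9998, -0.0135], [-0.9901, 0.0157, -0.1396], [0.1398, 0.0114, -0.9901]] [0.0039, 0.5816, 1.1947]
side [[509.90000137694676, 0.0, 284.01034932669614], [0.0, 509.90000137694676, 211.8687030299231], [0.0, 0.0, 1.0]] [[0.9942, -0.1058, 0.0173], [-0.0637, -0.7133, -0.6979], [0.0862, 0.6928, -0.7159]] [-0.5505, 0.097, 1.1069]
[ 9.89445868e-01  1.44900282e-01 -9.56520961e-05 -8.78993802e-04] 0.1
```

View pics/top0.png

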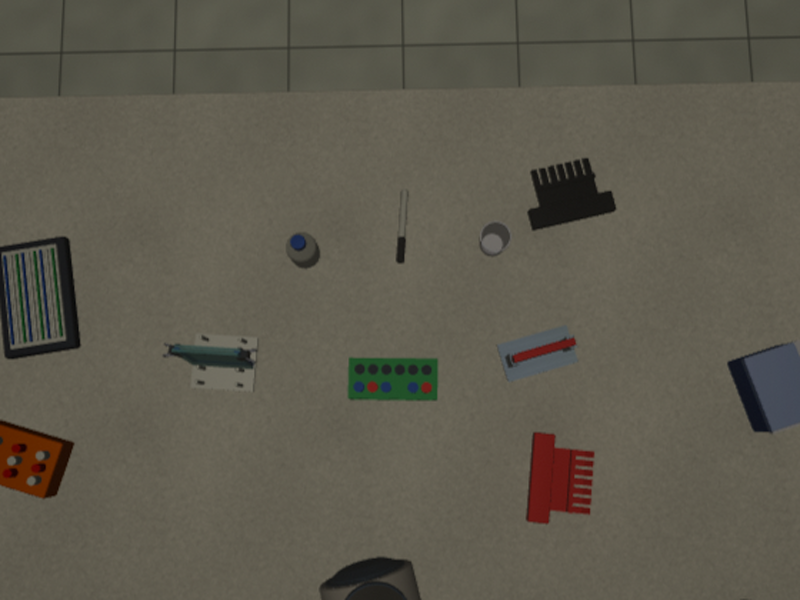

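View pics/side0.png

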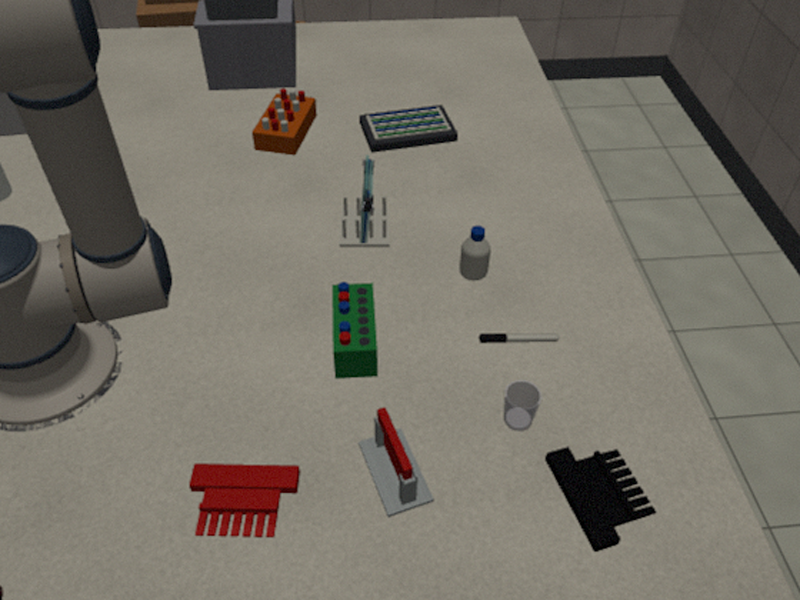

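Three combs: black at top (570,195), lying red at top (560,478) with an 88 px bar, and hanging red at top (540,352) with a bar about 70 px long although it is higher up. The hanging red one fits, being not black and the smaller red. Next I'll take enlarged crops to confirm it and to measure.

```bash
cat > crop.py <<'E'
import cv2,numpy as np
def mont(img,boxes,k,out):
    # boxes: (c0,r0) of 400/k x 300/k patches, tiled 2x2, with pixel ticks every 10
    P=[]
    for c,r in boxes:
        w,h=400//k,300//k
        p=cv2.resize(img[r:r+h,c:c+w,::-1],(400,300),interpolation=cv2.INTER_CUBIC)
        p=cv2.convertScaleAbs(p,alpha=1.6)
        for u in range(-(-c//10)*10,c+w,10): 
            x=int((u-c+.5)*k); cv2.line(p,(x,0),(x,6),(0,255,255),1); cv2.putText(p,str(u),(x-10,16),0,.33,(0,255,255),1)
        for v in range(-(-r//10)*10,r+h,10):
            y=int((v-r+.5)*k); cv2.line(p,(0,y),(6,y),(0,255,255),1); cv2.putText(p,str(v),(8,y+4),0,.33,(0,255,255),1)
        P.append(p)
    cv2.imwrite(out,np.vstack([np.hstack(P[:2]),np.hstack(P[2:])]))
E
python3 - <<'E'
import pickle
from crop import mont
d=pickle.load(open("f0.pkl","rb"))
mont(d["top"]["frame"],[(107,222),(236,238),(340,220),(355,295)],5,"pics/ct.png")
mont(d["side"]["frame"],[(220,105),(215,190),(240,280),(125,315)],5,"pics/cs.png")
E
```

```text
(no output)
```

View pics/ct.png

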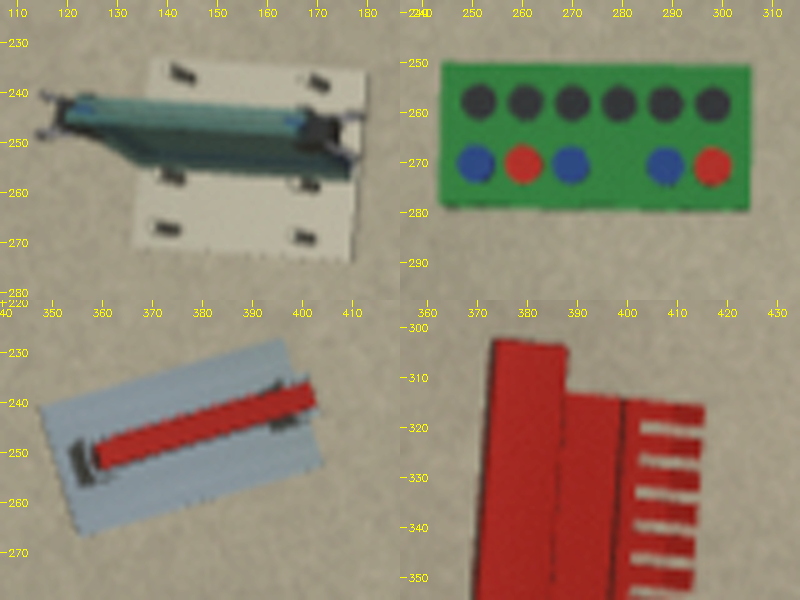

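View pics/cs.png

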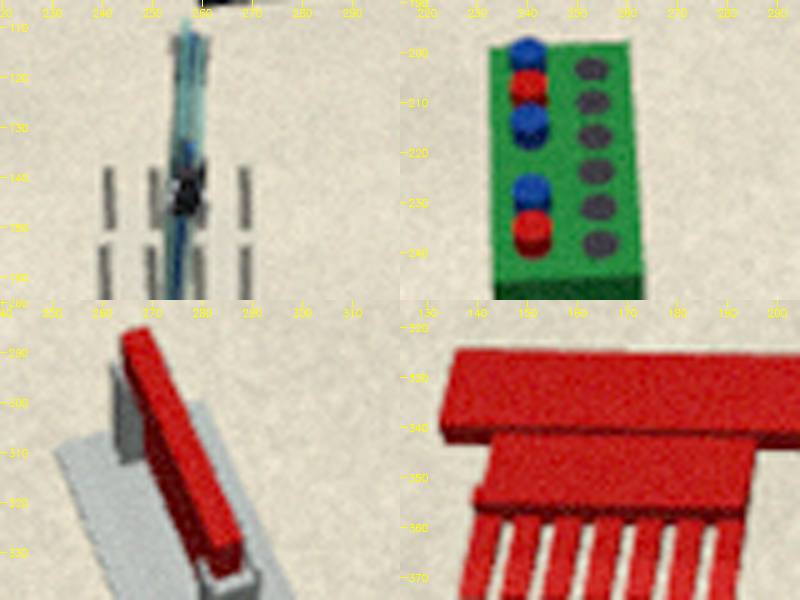

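```bash
cat > geo.py <<'E'
import numpy as np
def onplane(f,uv,z):
    uv=np.atleast_2d(uv); C=-f["R"].T@f["t"]
    d=np.c_[(uv-f["mtx"][:2,2])/f["mtx"][0,0],np.ones(len(uv))]@f["R"]
    return C+d*((z-C[2])/d[:,2])[:,None]
def proj(f,X):
    c=np.atleast_2d(X)@f["R"].T+f["t"]; return c[:,:2]/c[:,2:]*f["mtx"][0,0]+f["mtx"][:2,2]
def rectfit(P,L,W):
    """P: corners ordered (+x,+y),(+x,-y),(-x,-y),(-x,+y); returns centre,yaw,sizes"""
    c=P.mean(0)[:2]; ey=(P[0]+P[3]-P[1]-P[2])[:2]; ex=(P[0]+P[1]-P[2]-P[3])[:2]
    yaw=np.arctan2(-ey[0],ey[1]) if L>=W else np.arctan2(ex[1],ex[0])
    return c.round(4),round(yaw,4),np.linalg.norm(ex)/2,np.linalg.norm(ey)/2
E
python3 - <<'E'
import pickle,numpy as np
from geo import *
d=pickle.load(open("f0.pkl","rb")); T,S=d["top"],d["side"]
print("plate",rectfit(onplane(T,[(136.5,233.1),(179.7,235.5),(176.7,273.9),(133.1,270.7)],.006),1,0))
print("tube top",rectfit(onplane(T,[(243.7,249.9),(305.5,250.7),(305.5,279.7),(243.3,278.9)],.062),1,0))
print("tube side",rectfit(onplane(S,[(260.1,197.7),(262.9,244.5),(233.3,246.1),(232.3,199.1)],.062),1,0))
print("hanger",rectfit(onplane(T,[(347.9,241.1),(396.1,227.3),(404.1,252.7),(356.1,266.5)],.005),1,0))
f=lambda x,y:(340+x/5-.5,220+(y-300)/5-.5)
print("bar top",rectfit(onplane(T,[f(93,443),f(310,382),f(317,402),f(100,471)],.08),1,0))
g=lambda x,y:(240+x/5-.5,280+(y-300)/5-.5)
for z in(.073,.08):print("bar side",rectfit(onplane(S,[g(147,327),g(242,540),g(212,552),g(121,335)],z),1,0))
h=lambda x,y:(107+x/5-.5,222+y/5-.5)
b=onplane(T,[h(140,165),h(350,180)],.006);print("cass rear bottom",b)
t=onplane(T,[h(70,97),h(300,112),h(330,135),h(75,122)],.126);print("cass top",t)
E
```

```text
plate (array([0.5072, 0.2855]), np.float64(-0.079), np.float64(0.08991567741845975), np.float64(0.1032528443434833))
tube top (array([0.4729, 0.0061]), np.float64(-0.0275), np.float64(0.06489447997832457), np.float64(0.13911377276108203))
tube side (array([0.4727, 0.0058]), np.float64(-0.0262), np.float64(0.06215862016999186), np.float64(0.13983827735378107))
hanger (array([ 0.5145, -0.2325]), np.float64(0.2637), np.float64(0.062461777186540224), np.float64(0.11833800136804574))
bar top (array([ 0.5135, -0.2299]), np.float64(0.2752), np.float64(0.01103013209413341), np.float64(0.10086270496249096))
bar side (array([ 0.5121, -0.2262]), np.float64(0.2566), np.float64(0.011192264088570941), np.float64(0.09993046639683083))
bar side (array([ 0.5116, -0.2309]), np.float64(0.2566), np.float64(0.011093929959203825), np.float64(0.09905248716647912))
cass rear bottom [[0.50489538 0.33757974 0.006     ]
 [0.49633217 0.23802104 0.006     ]]
cass top [[0.52538188 0.33442619 0.126     ]
 [0.51741946 0.23536284 0.126     ]
 [0.50735456 0.22234508 0.126     ]
 [0.51458982 0.33197927 0.126     ]]
```

```bash
cat > h.py <<'E'
import numpy as np
from scipy.spatial.transform import Rotation as R
from cell import bot
SG=1
RACK=np.array([.4728,.0060,0]); RY=-.027       # tube rack origin, yaw
def objR(yaw,tilt=0): return R.from_euler('z',yaw)*R.from_euler('y',-tilt)   # object axes in world
def tool(p_grasp,O,sg=None):
    """TCP position and quaternion to pinch across object x at p_grasp, fingers along object -z"""
    s=SG if sg is None else sg
    ex,ey,ez=O.as_matrix().T
    y=s*ex; z=-ez; x=np.cross(y,z)
    return np.asarray(p_grasp)+.008*z, R.from_matrix(np.c_[x,y,z]).as_quat()
def rack(p): return RACK+R.from_euler('z',RY).apply(p)
E
python3 - <<'E'
from h import *
for s in(1,-1):
    for p,O in(((.508,.287,.2),objR(-.08)),((.508,.287,.106),objR(-.08)),(rack([.03,0,.2]),objR(RY,.26)),((.513,-.230,.07),objR(.265))):
        print(s,np.round(bot.solve_ik(*tool(p,O,s)),2) if bot.solve_ik(*tool(p,O,s)) is not None else None)
E
```

```text
1 [ 0.46  0.04  1.36 -0.    1.74  0.54]
1 [ 0.46  0.06  1.5  -0.    1.58  0.54]
1 [-0.06 -0.41  1.78  0.01  1.52 -0.04]
1 [-0.48  0.02  1.6  -0.    1.51 -0.75]
-1 [ 0.46  0.04  1.36 -0.    1.74 -2.61]
-1 [ 0.46  0.06  1.5  -0.    1.58 -2.61]
-1 None
-1 [-0.48  0.02  1.6  -0.    1.51  2.39]
```

```bash
python3 - <<'E'
from h import *
import cv2
O=objR(-.081)
c=np.array([.509,.2870,0])
bot.move_to(*tool(c+[0,0,.21],O))
p,q=tool(c+[0,0,.106],O)
print(bot.movel(p,speed=.12,f_stop=8),bot.read_time_s(),bot.read_tool_pos(),p)
f=bot.grab_frame("side")["frame"]; w=bot.grab_frame("wrist")["frame"]
bot.set_gripper(.012,10)
print(bot.read_gripper_width(),bot.read_contact_force())
bot.set_gripper(.005,30)
print(bot.read_gripper_width(),bot.read_grasp_force(),bot.read_contact_force(),bot.read_time_s())
f2=bot.grab_frame("side")["frame"]
k=lambda a:cv2.resize(a[70:220,180:380,::-1],(400,300),interpolation=cv2.INTER_CUBIC)
cv2.imwrite("pics/grip.png",np.vstack([np.hstack([k(f),k(f2)]),cv2.copyMakeBorder(cv2.resize(w[:,:,::-1],(400,300)),0,0,0,400,0)]))
E
```

```text
False 4.35 [0.50950915 0.2872274  0.09913014] [0.509 0.287 0.098]
0.013755317196638186 [-2.51178643 -0.187577    1.68111028]
0.012508043235156734 29.97350960969925 [-2.73014481 -0.05196313  0.83068981] 5.8
```

View pics/grip.png

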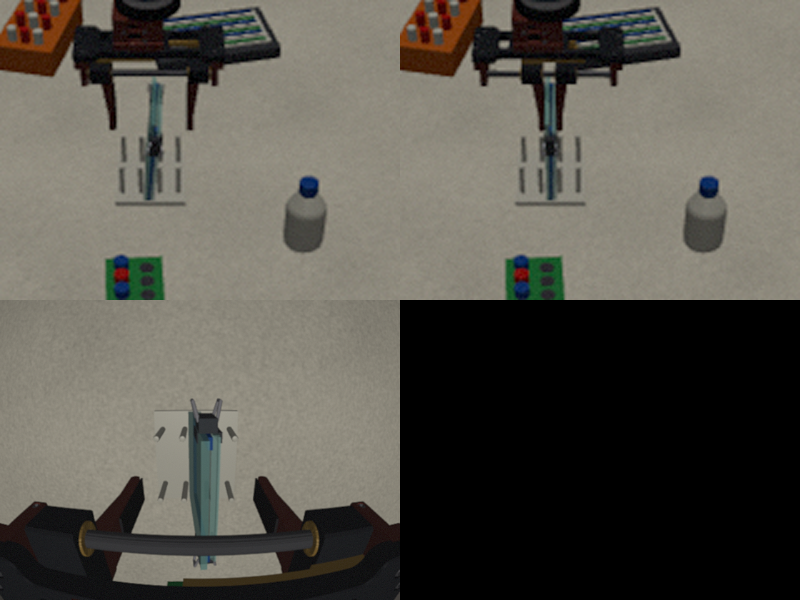

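The side views show the cassette standing in the slot between the pegs. After the pinch it is upright between the fingers at 12.5 mm. Next I'll lift it, carry it and lean it.

```bash
python3 - <<'E'
from h import *
import cv2
p=bot.read_tool_pos()
bot.movel(p+[0,0,.085],speed=.15)
print(bot.read_gripper_width(),bot.read_contact_force(),bot.read_time_s())
O=objR(RY,.26)
foot=rack([.0495,.0,0])
g=foot+O.apply([.0065,0,.101])
P,q=tool(g+[0,0,.085],O)
# straight carry at height, then tilt
bot.movel([P[0]+.03,P[1]+.0,p[2]+.085],frame=None,speed=.2)
bot.move_to(P,q)
print(bot.read_gripper_width(),bot.read_contact_force(),bot.read_time_s())
P1,_=tool(g+[0,0,.012],O)
bot.movel(P1,speed=.15); f0=bot.read_contact_force()
P2,_=tool(g+[0,0,-.006],O)
print(bot.movel(P2,speed=.02,f_stop=4),bot.read_tool_pos()-tool(g,O)[0],f0,bot.read_contact_force(),bot.read_time_s())
f=bot.grab_frame("side")["frame"]; t=bot.grab_frame("top")["frame"]
k=lambda a,c,r:cv2.convertScaleAbs(cv2.resize(a[r:r+150,c:c+100,::-1],(400,600),interpolation=cv2.INTER_CUBIC),alpha=1.5)
cv2.imwrite("pics/lean.png",np.hstack([k(f,210,130),k(t,230,190)]))
E
```

```text
0.01202329471904608 [ 0.0976246  -0.58810185 -3.60760495] 6.5667
0.012230155303519452 [ 1.35254562 -0.90474145 -2.64304896] 8.6
True [-1.08225709e-04  1.05171035e-06 -1.07065440e-03] [ 0.25868398 -0.55305904 -3.60737494] [-0.94504824 -0.20876432  4.62622348] 9.8917
```

View pics/lean.png

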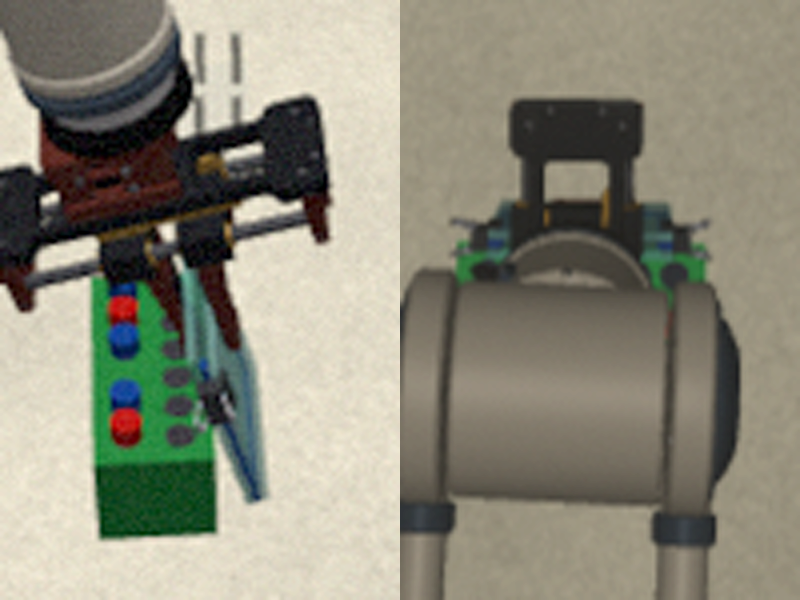

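The foot is on the bench at the expected height, tilted beside the rack's front edge (side crop, clip at about (215,400)). Next I'll release it.

```bash
python3 - <<'E'
from h import *
import cv2,pickle
bot.set_gripper(.028,10)
print(bot.read_gripper_width(),bot.read_contact_force())
O=objR(RY,.26); g=rack([.0495,0,0])+O.apply([.0065,0,.101])
p=bot.read_tool_pos()
bot.movel(p+O.apply([0,0,.09]),speed=.1)
print(bot.read_contact_force(),bot.read_time_s())
# to above the comb
C=np.array([.5128,-.2303,0]); OC=objR(.266)
bot.move_to(*tool(C+[0,0,.19],OC)); 
d={n:bot.grab_frame(n) for n in("side","top","wrist")}; pickle.dump(d,open("f1.pkl","wb"))
k=lambda a,c,r:cv2.convertScaleAbs(cv2.resize(a[r:r+75,c:c+100,::-1],(400,300),interpolation=cv2.INTER_CUBIC),alpha=1.5)
A=np.hstack([k(d["side"]["frame"],210,185),k(d["top"]["frame"],230,220)])
B=cv2.resize(d["wrist"]["frame"][:,:,::-1],(400,300))
cv2.imwrite("pics/rel.png",np.vstack([A,np.hstack([B,k(d["side"]["frame"],240,265)])]))
print(bot.read_time_s(),bot.read_tool_pos())
E
```

```text
0.027983849392028998 [-0.00107051  0.68831827  0.99778594]
[ 0.85771107 -0.35778966  0.3094336 ] 11.5167
12.6167 [ 0.5129825  -0.22883031  0.18254163]
```

View pics/rel.png

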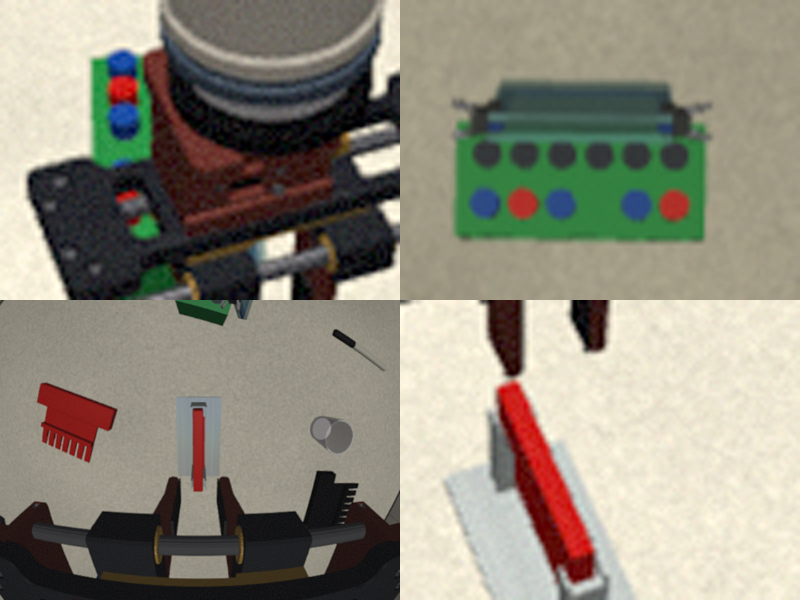

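The top crop shows the cassette leaning by itself, with its foot edge at y≈83 and its top edge at y≈137. The wrist view shows the red bar centred between the fingers. Next I'll grip the comb and check the lean angle against the top image.

```bash
python3 - <<'E'
from h import *
from geo import proj
import pickle
T=pickle.load(open("f1.pkl","rb"))["top"]
for th in(.22,.26,.30):
    O=objR(RY,th); f=rack([.0495,0,0]); o=f+O.apply([.0065,0,0])
    X=[o+O.apply(v) for v in([.0065,.05,.0015],[.0065,-.05,.0015],[-.0065,.05,.12],[-.0065,-.05,.12],[.0065,.05,.112],[.0065,-.05,.112])]
    print(th,((proj(T,X)+.5-[230,220])*4+[400,0]).round(0).tolist())
bot.set_gripper(.045,30)
C=np.array([.5128,-.2303,0]); OC=objR(.266)
print(bot.movel(tool(C+[0,0,.070],OC)[0],speed=.12,f_stop=6),bot.read_tool_pos())
bot.set_gripper(.004,30)
p=bot.read_tool_pos(); print(bot.read_gripper_width(),bot.read_grasp_force(),p,bot.read_contact_force())
bot.movel(p+[0,0,.10],speed=.15)
print(bot.read_gripper_width(),bot.read_contact_force(),bot.read_time_s())
E
```

```text
0.22 [[499.0, 81.0], [668.0, 83.0], [485.0, 131.0], [672.0, 133.0], [486.0, 105.0], [672.0, 107.0]]
0.26 [[499.0, 81.0], [668.0, 83.0], [485.0, 140.0], [671.0, 142.0], [486.0, 113.0], [672.0, 116.0]]
0.3 [[499.0, 81.0], [668.0, 83.0], [485.0, 149.0], [671.0, 151.0], [486.0, 122.0], [671.0, 124.0]]
False [ 0.51334896 -0.23057483  0.06312233]
0.011783687167838777 30.000014305114746 [ 0.51284807 -0.23034211  0.06211676] [-0.47555737  0.40388177  0.19371185]
0.011876911454156387 [ 0.56060785  0.49347058 -1.32005262] 15.6833
```

```bash
python3 - <<'E'
import pickle,numpy as np
T=pickle.load(open("f1.pkl","rb"))["top"]["frame"]
for r in range(236,262): print(r,round((r-220+.5)*4),T[r,256:272].mean(0).round(0),T[r,280:294].mean(0).round(0))
E
```

```text
236 66 [107. 103.  89.] [107. 103.  89.]
237 70 [107. 103.  89.] [108. 104.  89.]
238 74 [108. 104.  90.] [108. 104.  89.]
239 78 [98. 97. 84.] [102. 100.  86.]
240 82 [74. 78. 68.] [80. 82. 72.]
241 86 [52. 61. 56.] [55. 63. 57.]
242 90 [41. 52. 52.] [44. 54. 53.]
243 94 [35. 48. 50.] [34. 47. 51.]
244 98 [37. 49. 48.] [38. 50. 50.]
245 102 [38. 50. 46.] [39. 51. 47.]
246 106 [38. 50. 46.] [39. 51. 46.]
247 110 [38. 51. 46.] [39. 51. 46.]
248 114 [45. 61. 56.] [42. 56. 51.]
249 118 [48. 67. 61.] [47. 64. 59.]
250 122 [41. 59. 51.] [44. 62. 55.]
251 126 [35. 54. 44.] [36. 55. 46.]
252 130 [36. 58. 46.] [34. 54. 43.]
253 134 [44. 73. 59.] [42. 69. 56.]
254 138 [50. 84. 70.] [50. 84. 70.]
255 142 [43. 73. 58.] [45. 75. 60.]
256 146 [35. 55. 40.] [36. 59. 44.]
257 150 [35. 49. 39.] [34. 51. 39.]
258 154 [35. 48. 39.] [34. 48. 38.]
259 158 [35. 49. 39.] [34. 48. 38.]
260 162 [34. 53. 39.] [34. 52. 39.]
261 166 [35. 64. 41.] [34. 62. 40.]
```

Both top edges fit a tilt of 0.263 rad and the foot is where expected. Next I'll move the comb to just above the mouth and look.

```bash
cat >> h.py <<'E'
TH=.263
OC=objR(RY,TH); ORG=rack([.0495,0,0])+OC.apply([.0065,0,0])
def comb(tx,tz,L=.0601): return tool(ORG+OC.apply([tx,0,tz+L]),OC)
def tipnow(L=.0601):
    p=bot.read_tool_pos(); z=R.from_quat(bot.read_tool_rot()).as_matrix()[:,2]
    return OC.inv().apply(p-.008*z+L*z-ORG)
E
python3 - <<'E'
from h import *
import cv2,pickle
p=bot.read_tool_pos(); bot.movel(p+[0,0,.07],speed=.2)
bot.move_to(*comb(.0015,.19))
bot.movel(comb(.0015,.128)[0],speed=.1)
bot.sleep(.3)
print(tipnow(),bot.read_contact_force(),bot.read_gripper_width(),bot.read_time_s())
d={n:bot.grab_frame(n) for n in("side","wrist")}; pickle.dump(d,open("f2.pkl","wb"))
k=lambda a,c,r,w,h:cv2.convertScaleAbs(cv2.resize(a[r:r+h,c:c+w,::-1],(400,600),interpolation=cv2.INTER_CUBIC),alpha=1.6)
cv2.imwrite("pics/pre.png",np.hstack([k(d["side"]["frame"],230,165,60,90),cv2.copyMakeBorder(cv2.resize(d["wrist"]["frame"][:,:,::-1],(400,300)),0,300,0,0,0)]))
E
```

```text
[ 1.91338625e-03 -1.56144254e-05  1.28635034e-01] [-0.12698111 -0.31944516  0.16311335] 0.011909539171290798 18.1917
```

View pics/pre.png

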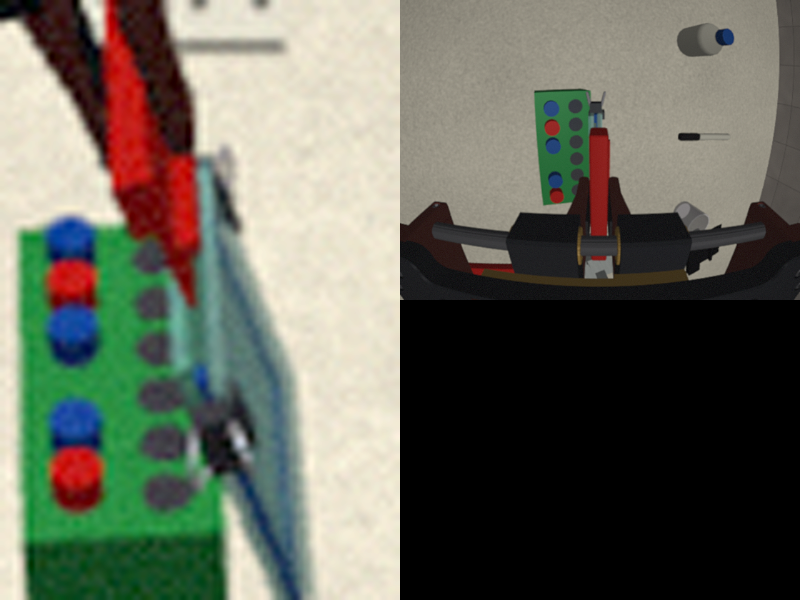

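The side crop shows the teeth (tip at about (190,300)) over the gap between the two bright plate edges. The wrist view shows the bar in line with the cassette. Next I'll insert slowly under force watch.

```bash
python3 - <<'E'
from h import *
f0=bot.read_contact_force()
for z,v,fs in((.116,.03,4),(.108,.015,6),(.104,.01,12),(.100,.01,12),(.096,.01,12)):
    s=bot.movel(comb(.0013,z)[0],speed=v,f_stop=fs)
    print(z,s,tipnow().round(4),OC.inv().apply(bot.read_contact_force()-f0).round(2),bot.read_gripper_width().__round__(4),round(bot.read_time_s(),2))
    if s: break
E
```

```text
0.116 False [0.0011 0.     0.1158] [-0.3  -0.47 -0.88] 0.0117 18.84
0.108 False [ 0.0012 -0.      0.1079] [-0.49 -0.78 -0.2 ] 0.0119 19.52
0.104 False [ 0.0021 -0.      0.105 ] [-0.21 -0.54  5.56] 0.0118 20.07
0.1 False [ 0.0022 -0.      0.1011] [-0.71 -0.09  6.31] 0.0119 20.62
0.096 False [ 0.0025 -0.      0.0975] [-0.46 -0.77  8.13] 0.0121 21.18
```

```bash
python3 - <<'E'
from h import *
z=.0945
while z>.082:
    s=bot.movel(comb(.0013,z)[0],speed=.01,f_stop=8)
    t=tipnow(); F=OC.inv().apply(bot.read_contact_force())
    print(round(z,4),s,t.round(4),F.round(2),round(bot.read_gripper_width(),4),round(bot.read_time_s(),2))
    if s or F[2]>14: break
    z-=.001
E
```

```text
0.0945 False [ 0.0026 -0.      0.0961] [-0.7  -0.86  8.01] 0.012 21.48
0.0935 False [ 0.0025 -0.      0.095 ] [0.08 0.31 8.34] 0.0119 21.73
0.0925 False [ 0.0025 -0.      0.094 ] [-0.5  -0.    8.76] 0.0116 21.98
0.0915 False [ 0.0024 -0.      0.093 ] [-0.54 -0.38  8.28] 0.0114 22.23
0.0905 False [0.0024 0.     0.092 ] [ 0.02 -0.17  7.67] 0.0119 22.48
0.0895 False [ 0.0023 -0.      0.0909] [-1.5   0.98  7.31] 0.0116 22.73
0.0885 False [ 0.0023 -0.      0.0899] [-0.62  0.6   7.89] 0.012 22.98
0.0875 False [ 0.0029 -0.      0.0895] [-0.65 -0.65  9.72] 0.012 23.23
0.0865 False [ 0.0037 -0.0001  0.0893] [-0.4  -0.78 12.21] 0.0121 23.48
0.0855 False [ 0.0045 -0.      0.0892] [ 0.2   0.29 16.07] 0.0119 23.73
```

Force rises at tip z≈0.0895, so the ridge is seated. I'll ease the push back, bring the sideways drift back, and check.

```bash
python3 - <<'E'
from h import *
import cv2,pickle
bot.movel(comb(.0008,.0875)[0],speed=.01); bot.sleep(.5)
print(tipnow().round(4),OC.inv().apply(bot.read_contact_force()).round(2),bot.read_grasp_force(),bot.read_time_s(),
 OC.inv().__mul__(R.from_quat(bot.read_tool_rot())).as_matrix().round(3).tolist())
d={n:bot.grab_frame(n) for n in("side","top")}; pickle.dump(d,open("f3.pkl","wb"))
k=lambda a,c,r,w,h:cv2.convertScaleAbs(cv2.resize(a[r:r+h,c:c+w,::-1],(400,600),interpolation=cv2.INTER_CUBIC),alpha=1.6)
cv2.imwrite("pics/fin.png",np.hstack([k(d["side"]["frame"],230,175,60,90),k(d["top"]["frame"],240,205,60,90)]))
E
```

```text
[ 0.0027 -0.0001  0.0894] [-0.17  0.76  8.3 ] 30.0015190243721 24.5833 [[0.0, 1.0, 0.004], [1.0, -0.0, -0.0], [-0.0, 0.004, -1.0]]
```

View pics/fin.png

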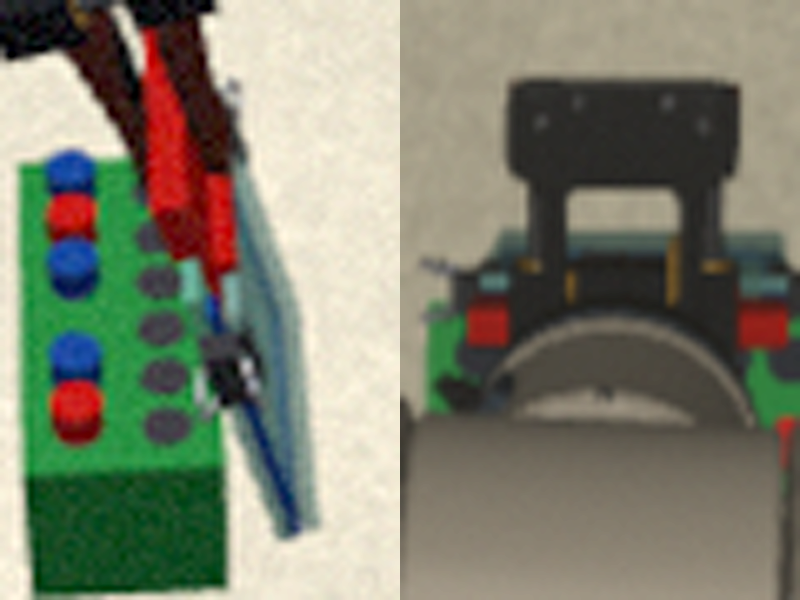

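The side crop shows the teeth in the gap and the ridge down on the front plate at about (225,270). The foot has not moved, and the cassette still leans on the rack edge. I'll hand in.

```bash
python3 -c "
from cell import bot
print(bot.hand_in())"
```

```text
the job is handed in; nothing more can be done
None
```

The job is handed in at about 25 s of robot time (no verdict came back): the cassette leans by itself on the green rack, and the comb is gripped with its ridge down on the front plate, held at about 8 N.

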